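# Close the shielded test box and hold the reference source home on its keyed port

### The job

Lower the open lid of the shielded test box until it is fully closed. Then lift the round reference source by its knurled grip out of its charging stand, set it on the port on top of the lid, turn it until the keyways hidden inside it drop over the port's three pins, and push it fully home against the spring ring. Finish still gripping it and pressing it home (the ring lifts it off if you let go), and leave everything else on the bench where it is.

Things in the scene. Friction and masses are not known exactly. Their poses are not given: they have to be found in the camera images.
- lid (a joint): lid angle of the test box, rad: 0 closed, grows as it opens upward about a level hinge along the box's far edge; starts half open. The hinge is stiff: the lid stays where it is left; 2 to 5 N on its front edge moves it. The box is a bright aluminium case 240 deep (x), 270 wide (y), 105 mm high with foam cones inside, fixed to the bench, turned by up to 15 degrees
- lid_hinge (a point): middle of the lid's hinge line, on the lid's underside, 105 mm above the bench. It turns with the lid; with the lid closed its x axis points level from the lid's front edge towards the hinge, y along the hinge, z up
- lid_press (a point): middle of the lid's outer (upper) face, 20 mm in from the front edge, 220 mm from the hinge line, 22 mm above the underside (lid 22 mm thick): good for pushing the lid shut with closed fingers. Moves with the lid, axes as lid_hinge, z the outward normal. A black bar handle 110 mm long stands 35 mm out from the lid's front edge, in the lid's plane
- port (a point): port in the middle of the lid's outer face: centre of the top face of its steel flange (72 mm across, 6 mm high), axes as lid_hinge, z along the port's axis; 134 mm above the bench when the lid is closed. A steel spigot 32 mm across stands 35 mm high on it, the top 5 mm tapered
- pin (a point): top of one of the three brass pins, 5 mm thick, that stick out sideways from the spigot to 20 mm from its axis, 120 degrees apart (this one along the port's x axis). Their tops are 18 mm above the flange
- contact_ring (a joint): how far the copper spring ring round the spigot is pressed down, m: 0 free (4 mm proud of the flange), 0.004 flush with the flange, when the source is fully home. It starts to give at 5 N and takes 10 N when flush, more than the source weighs, so it lifts the source when that is let go
- source_grip (a point): centre of the knurled grip of the reference source, an upright black cylinder 50 mm across, 89 mm high, about 0.35 kg, with a bright knurled band (37 to 63 mm above its underside, grip it anywhere round) and an orange cap. Point on the axis 50 mm above the underside, z up to the cap. Its height above the port's flange: 68 mm resting on the pins, 54 mm on the spring ring, 50 mm fully home
- source_foot (a point): centre of the source's underside. From here a bore 34 mm across runs 37 mm up; three keyways 8 mm wide, 120 degrees apart, run the bore's whole length. The keyed sleeve is clamped at another angle each time, so the source's yaw does not tell where the keyways are: resting on the pins it must be turned under light pressure until it drops, within 120 degrees in either sense
- stand: charging stand, fixed to the bench: grey block 92 mm square, 26 mm high, with a stub 25 mm across and 10 mm high that stands inside the source's bore; lift the source straight up. Origin on the bench under its centre
- cal_kit: wooden tray with gilt calibration pieces, 105 x 125 x 40 mm, fixed, origin on the bench under its centre; its place and the stand's may be swapped
- dummy_load: finned black load, loose, upright, 38 mm across and 70 mm high, origin at its underside; leave it alone
- torque_wrench: wrench 170 mm long lying along its x axis, loose; leave it alone
- mouse: black computer mouse 102 x 60 x 31 mm, loose, origin at its underside; leave it alone
- phone: phone 74 x 150 x 10 mm lying flat, loose, origin at its underside; leave it alone

How it is judged:
By the outcome, as a careful person would: the job done as asked, in the order asked, and still so for the second after the job is handed in, while the arm keeps its last pose, push and grip.
It also fails if it takes over 67 s, if anything falls off the work surface, if the arm or the gripper's body presses on something with over 40 N, if the wrist force passes 120 N, or if a joint passes its speed limit or range.

### The arm

A 7-joint arm with a two-finger parallel gripper is mounted at the origin on the work surface. World frame = base frame: x ahead of the robot, y to its left, z up, the work surface at z = 0. Lengths are in mm, angles in rad, forces in N, time in s.
With the tool pointing down it reaches from about 425 to 1025 mm from the base axis. Payload 9.4 kg.
Tool frame: the origin (TCP) lies midway between the tips of the shut fingers; the grasp point (between the pads) lies 19 mm behind it; z points along the fingers, y is the line along which they close (so a half turn about z gives the same grasp; the last joint's range is limited). The gripper opens to 85 mm and grips with 20 to 120 N. Pads are 22 mm wide; open, the fingers measure 114 mm over their backs; the gripper's body (76 mm by 85 mm) begins 54 mm behind the grasp point. The pads swing forward as they close: fully open they stand 13 mm farther back than shut.
Start: joints at [-1.422, 0.599, -0.003, 1.599, 0.002, 0.943, -0.08], TCP at [162.323, 706.594, 209.175] pointing down, gripper open.
Joint ranges: [-2.57, 2.57], [-0.35, 1.97], [-1.29, 1.29], [0.11, 2.56], [-1.05, 4.19], [0.11, 1.86], [-2.63, 2.63]. Speed limits (rad/s): [2.22, 2.22, 3.01, 3.01, 3.14, 3.14, 3.14].

### API

Orientations are given as a unit quaternion [x, y, z, w].
In Python, from workcell import get_obs, snapshot, close_job gives the robot as it stands. The module is installed in compiled form; this text tells all that it offers.
- The arm moves only by the tool jog_arm, never from a script. Its argument "plan" is one flat list of numbers, 7 for each row, row after row: the turn, a rotation vector about the tool's x, y, z in rad, then the shift along the tool's x, y, z in m, then the opening, from -1 (shut) to 1 (fully open), so that 0 is half open. A call has exactly 10 rows; each row is the pose to reach, as a shift and turn from the pose commanded when the call began, along the tool's axes at that moment; what a row does not reach only later rows make up. A row lasts 1/10 s, in which the tool goes at most 50 mm and 8.59 degrees, less where a joint would pass 70% of its speed; a pose out of reach is approached as far as the arm can. A call with a gripper value outside its range is refused whole. The fingers move at their own pace and stop on an object; the grip force is fixed at half the most. Time passes only in rows, so rows that repeat a pose let the fingers close, or fill a call up. It gives the time, the measured TCP pose, the force, the opening and the grip force at its end, in the units of the state.
- get_obs(): the state, without advancing time (a new reading comes with each control period).
- snapshot(name): name is "scene" or "top"; returns a dict with "img" (420x560x3 uint8, blue, green, red), "camera_matrix" (3x3 intrinsics, pixels), "rvec" (rotation vector, rad) and "tvec" (3), from world to camera coordinates, as OpenCV has them. Camera axes: x right, y down, z forward; pixel columns grow to the right and rows downward; lengths in mm; the calibration is good to about 2 mm. A picture is of the moment at which its call begins. There is no depth.
- close_job(): hands the job in; it is judged then, once.
The state is a dict: "t": time; "joint_pos": joint angles; "joint_vel": joint speeds; "effort": joint torques, N m; "tool_pos": TCP position; "tool_rot": TCP orientation; "force": force on the tool from outside, world axes, zero at the start; "wrist_torque": the same for the moment, N m; "grip_width": finger opening in mm; "gripper_force": force on a finger pad.
Only numpy, scipy, OpenCV 4.12 (cv2) and the standard library are available. Lean on these libraries where they do the work, as an engineer would, in place of code of your own. Each camera call takes 0.05 s, during which the arm holds its last target. There are 200 camera calls.

## Working session

There is one attempt and no reset: what is moved stays moved. The work goes in short steps, Python scripts to look and compute and a tool call to move; the robot and the scene stay as the last step left them, time stands still between calls to the robot, and variables do not carry over. Pictures are saved under pics/ and viewed, at most 10 in all, crops included, and the job is handed in when it is done.

Besides the shell and the picture viewer there is one more tool, called after "Call:" as name(argument=value, ...) on one line, values as JSON. jog_arm: Moves the arm, as the interface text tells. Its arguments: {"type":"object","properties":{"plan":{"type":"array","items":{"type":"number"}}},"required":["plan"]}

```bash
mkdir -p pics; cat > h.py <<'E'
import numpy as np, cv2
from workcell import get_obs, snapshot, close_job
from scipy.spatial.transform import Rotation as R
def cam(n):
    s=snapshot(n); return s
def ray(s,u,v):
    Rm=cv2.Rodrigues(np.array(s["rvec"],float))[0]; t=np.array(s["tvec"],float).ravel()
    c=-Rm.T@t; d=Rm.T@np.linalg.inv(np.array(s["camera_matrix"]))@np.array([u,v,1.]); return c,d
def atz(s,u,v,z):
    c,d=ray(s,u,v); return c+d*(z-c[2])/d[2]
def proj(s,P):
    return cv2.projectPoints(np.array(P,float).reshape(-1,3),np.array(s["rvec"],float),np.array(s["tvec"],float),np.array(s["camera_matrix"],float),None)[0].reshape(-1,2)
E
python3 - <<'E'
from h import *
import pickle
for n in("scene","top"):
    s=cam(n); cv2.imwrite(f"pics/{n}0.png",cv2.resize(s["img"],(800,600),interpolation=cv2.INTER_CUBIC)); pickle.dump(s,open(n+"0.pkl","wb"))
    print(n,ray(s,280,210))
o=get_obs();print(o["tool_pos"],o["tool_rot"],o["t"],o["force"],R.from_quat(o["tool_rot"]).as_matrix().round(3))
E
```

```text
scene (array([1438.32154543,  -66.07114051, 1195.86747815]), array([-0.62641043,  0.06729289, -0.77658825]))
top (array([ 338.39614924,   -1.90799275, 1541.84345186]), array([ 0.15806913,  0.02195246, -0.98719178]))
[162.22170234 706.14852018 208.40050503] [ 1.12628086e-01  9.93636961e-01 -7.09795981e-04 -9.02830841e-06] 0.1 [ 0.0270919   1.40167921 -0.78246245] [[-0.975  0.224 -0.   ]
 [ 0.224  0.975 -0.001]
 [-0.    -0.001 -1.   ]]
```

View pics/scene0.png

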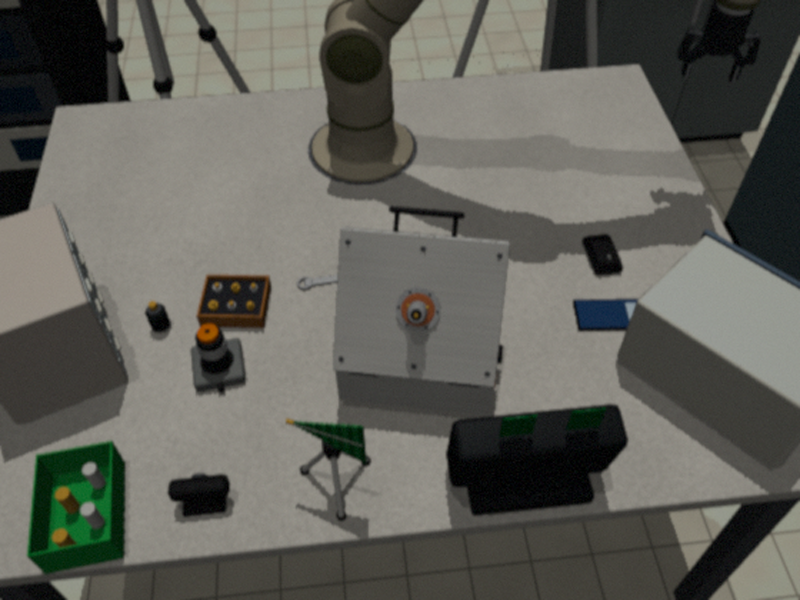

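View pics/top0.png

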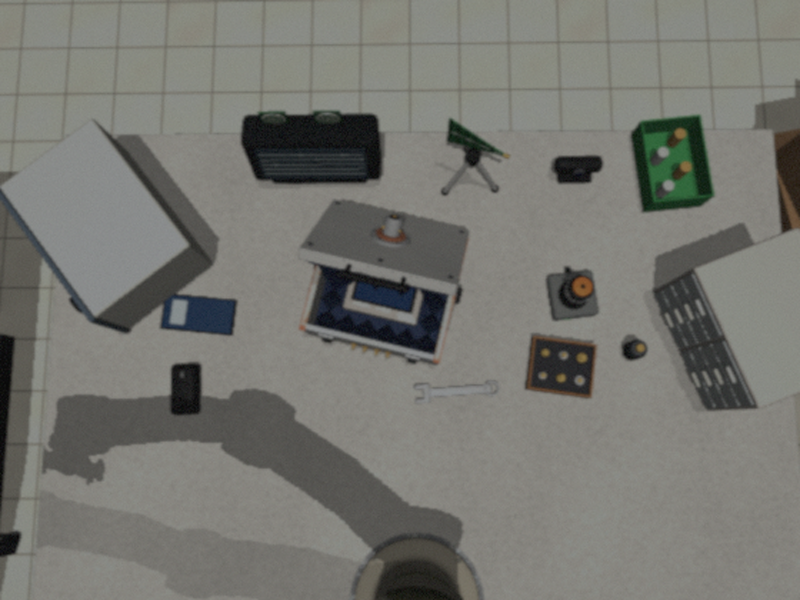

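The scene view shows the lid half open with handle (427,212) and port (416,310), and the source on its stand at (210,340)-(222,375). The top view shows the lid's front edge (301,252)-(465,290), the stand (573,295) and the source cap (582,287). I'll take enlarged crops next.

```bash
python3 - <<'E'
import pickle
from h import *
T=pickle.load(open("top0.pkl","rb"));S=pickle.load(open("scene0.pkl","rb"))
def crop(s,x,y,w,h,W,H): return cv2.resize(s["img"][y:y+h,x:x+w],(W,H),interpolation=cv2.INTER_CUBIC)
# 4 px per px for the box; source 5x
a=crop(T,205,135,130,125,520,500); b=crop(T,370,180,60,60,280,280)
c=crop(S,225,140,140,150,480,514)
b2=crop(S,125,215,60,65,280,303)
im=np.zeros((600,800,3),np.uint8); im[:500,:520]=a; im[:280,520:]=b; im[290:593,520:]=b2
im=cv2.convertScaleAbs(im,alpha=1.6); cv2.imwrite("pics/c1.png",im)
E
```

```text
(no output)
```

View pics/c1.png

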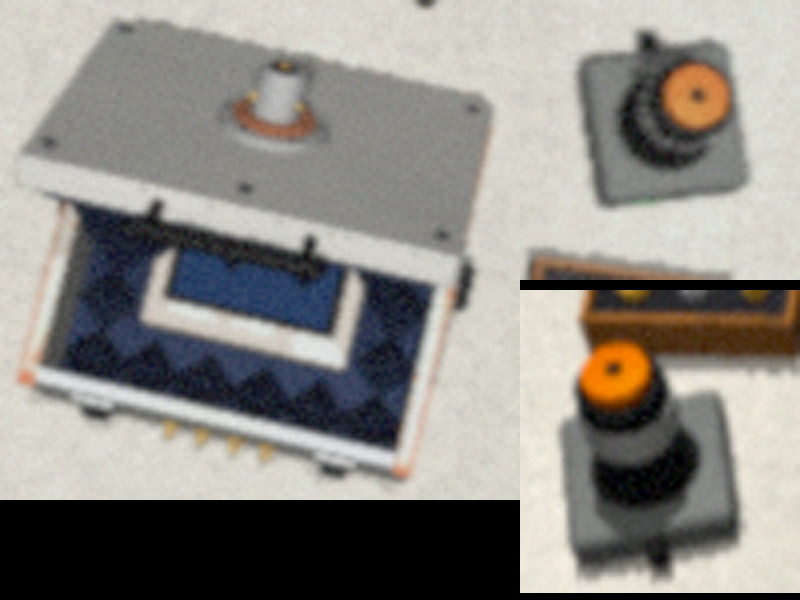

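```bash
python3 - <<'E'
import pickle
from h import *
from scipy.optimize import least_squares
T=pickle.load(open("top0.pkl","rb"));S=pickle.load(open("scene0.pkl","rb"))
t=lambda u,v:(205+u/4,135+v/4)
k=.7
L=[(-240,135,22),(-240,-135,22),(0,135,22),(0,-135,22)]
obsT=[t(27,378),t(403,472),t(20,158),t(465,250),t(115,20),t(492,100),t(285,66)]
obsS=[(508*k,241*k),(342*k,230*k),(500*k,384*k),(335*k,372*k),(416*k,313*k)]
def f(p):
    B=R.from_euler('z',p[2]);LR=B*R.from_euler('y',p[3]);o=np.array([p[0],p[1],105])
    lid=lambda q:LR.apply(q)+o
    box=B.apply([(-240,135,0),(-240,-135,0)])+o
    return np.r_[(proj(T,np.r_[box,lid(L+[(-120,0,63)])])-obsT).ravel(),(proj(S,lid(L+[(-120,0,63)]))-obsS).ravel()]
r=least_squares(f,[800,0,-.2,.8],loss='soft_l1',x_scale=[10,10,.1,.1])
print(r.x.round(3),f(r.x).reshape(-1,2).round(1).tolist())
p=r.x;o=np.array([p[0],p[1],105])
for n,a in(("open",p[3]),("closed",0)):
    Q=R.from_euler('z',p[2])*R.from_euler('y',a); print(n,'press',(Q.apply([-220,0,22])+o).round(1),'front',(Q.apply([-240,0,0])+o).round(1),'port',(Q.apply([-120,0,29])+o).round(1))
print('src',atz(T,407.9,200.8,115).round(1),atz(S,145.1,232.6,115).round(1))
c1,d1=ray(T,407.9,200.8);c2,d2=ray(S,145.1,232.6)
A=np.c_[d1,-d2];q=np.linalg.lstsq(A,c2-c1,rcond=None)[0];print(c1+d1*q[0],c2+d2*q[1])
print('stand',atz(T,370+144*60/280,180+122*60/280,26))
kit=(560*.7,367*.7);print('kit',atz(T,*kit,40),'load',atz(T,635*.7,347*.7,70))
print('inst',atz(T,655*.7,290*.7,150))
E
```

```text
[ 7.1821e+02  3.4085e+01 -2.1800e-01  9.2100e-01] [[-0.9, 0.8], [2.5, -1.2], [-0.9, -0.6], [-0.4, 0.3], [-1.6, -0.7], [0.1, -0.7], [-0.9, -0.1], [0.4, -0.8], [-2.6, -1.7], [-3.4, 0.2], [-1.8, -1.1], [0.1, 0.4]]
open press [605.4  59.1 293.5] front [576.5  65.5 296.1] port [669.9  44.8 218.1]
closed press [503.4  81.7 127. ] front [483.9  86.  105. ] port [601.1  60.1 134. ]
src [ 591.  -314.7  115. ] [ 598.9 -313.3  115. ]
[ 592.39755288 -316.48496428  106.84106779] [ 592.38483861 -315.20791637  106.55886665]
stand [ 591.2715805  -313.63338626   26.        ]
kit [ 445.42266716 -281.20547046   40.        ] load [ 481.49679115 -419.91412933   70.        ]
inst [ 578.46507706 -438.53079164  150.        ]
```

Call:
jog_arm(plan=[0,0,0,-0.03,-0.03,-0.02,-1,0,0,0,-0.06,-0.06,-0.05,-1,0,0,0,-0.09,-0.085,-0.08,-1,0,0,0,-0.12,-0.11,-0.1,-1,0,0,0,-0.15,-0.14,-0.12,-1,0,0,0,-0.18,-0.17,-0.13,-1,0,0,0,-0.215,-0.2,-0.13,-1,0,0,0,-0.25,-0.23,-0.13,-1,0,0,0,-0.285,-0.26,-0.13,-1,0,0,0,-0.32,-0.29,-0.13,-1])

```text
t: 1.1
tool_pos: [410.0, 350.5, 339.2]
tool_rot: [0.113, 0.994, -0.0, -0.0]
force: [0.4, -0.2, -0.0]
grip_width: -0.1
gripper_force: 0.0
```

Call:
jog_arm(plan=[0,0,0,-0.035,-0.03,0,-1,0,0,0,-0.07,-0.06,0,-1,0,0,0,-0.105,-0.09,0,-1,0,0,0,-0.14,-0.12,0,-1,0,0,0,-0.17,-0.15,0,-1,0,0,0,-0.2,-0.18,0,-1,0,0,0,-0.225,-0.21,0,-1,0,0,0,-0.24,-0.23,0,-1,0,0,0,-0.25,-0.24,0,-1,0,0,0,-0.257,-0.242,0,-1])

```text
t: 2.1
tool_pos: [605.8, 57.8, 339.0]
tool_rot: [0.114, 0.994, -0.0, -0.0]
force: [-0.0, 1.1, 0.8]
grip_width: 0.0
gripper_force: 0.0
```

```bash
cat >> h.py <<'E'
def st():
    o=get_obs(); M=R.from_quat(o["tool_rot"]).as_matrix()
    print("t",round(o["t"],2),"p",np.round(o["tool_pos"],1),"f",np.round(o["force"],1),"w",np.round(o["grip_width"],1),"gf",np.round(o["gripper_force"],1),"j",np.round(o["joint_pos"],2)); return o,M
def to(P,M,p): return (M.T@(np.array(P)-p)).round(1)
E
python3 - <<'E'
from h import *
o,M=st();p=np.array(o["tool_pos"]);print(M.round(3))
h=np.array([718.2,34.1,105]);B=R.from_euler('z',-.218)
for a in (.92,.8,.6,.4,.2,.1,0,-.03):
    print(a,to(h+(B*R.from_euler('y',a)).apply([-220,0,22]),M,p))
s=cam("top");cv2.imwrite("pics/t1.png",cv2.resize(s["img"],(800,600)))
E
```

```text
t 2.1 p [605.8  57.8 339. ] f [-0.   1.1  0.8] w 0.0 gf 0.0 j [-0.36  0.34  0.24  1.73 -0.09  1.08  1.25]
[[-0.974  0.226 -0.   ]
 [ 0.226  0.974 -0.   ]
 [ 0.    -0.    -1.   ]]
0.92 [ 0.9  1.2 45.7]
0.8 [22.6  1.  60.9]
0.6 [54.2  0.7 91.7]
0.4 [ 79.1   0.5 128.1]
0.2 [ 96.3   0.3 168.8]
0.1 [101.8   0.3 190.2]
0 [1.050e+02 2.000e-01 2.121e+02]
-0.03 [1.056e+02 2.000e-01 2.187e+02]
```

View pics/t1.png

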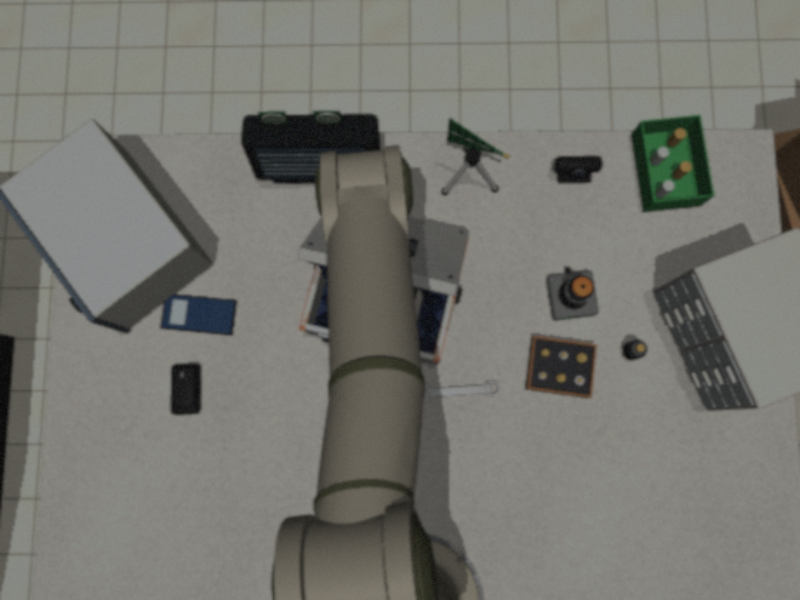

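The arm covers the lid in the top view (330-410, 150-330). The tool pose agrees with the plan, so I'll follow the lid's arc.

Call:
jog_arm(plan=[0,0,0,-0.004,0,0.02,-1,0,0,0,-0.004,0,0.035,-1,0,0,0,-0.003,0,0.046,-1,0,0,0,0.004,0,0.052,-1,0,0,0,0.018,0,0.062,-1,0,0,0,0.03,0,0.073,-1,0,0,0,0.042,0,0.085,-1,0,0,0,0.051,0,0.094,-1,0,0,0,0.059,0,0.104,-1,0,0,0,0.063,0,0.11,-1])

```text
t: 3.15
tool_pos: [543.3, 73.7, 228.7]
tool_rot: [0.112, 0.994, 0.0, -0.0]
force: [0.4, 0.4, 4.3]
grip_width: -0.1
gripper_force: 1.4
```

```bash
python3 - <<'E'
from h import *
o,M=st();p=np.array(o["tool_pos"])
s=cam("scene");cv2.imwrite("pics/s1.png",cv2.resize(s["img"][100:310,180:460],(800,600)))
E
```

```text
t 3.15 p [543.3  73.7 228.7] f [0.4 0.4 4.3] w -0.1 gf 1.4 j [-0.39  0.37  0.21  1.99 -0.11  0.79  1.22]
```

View pics/s1.png

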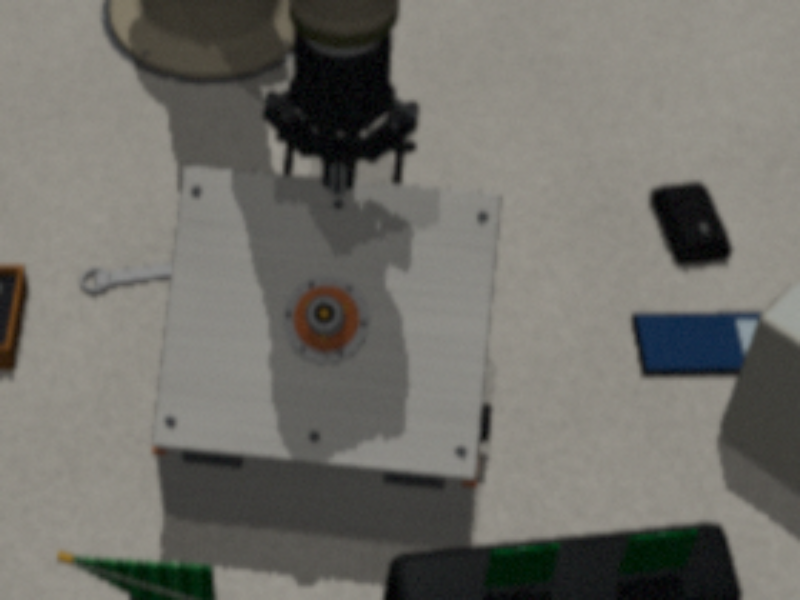

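The fingertips bear on the lid's front edge at (338,190) with 4 N and the lid is coming down, so I'll continue.

Call:
jog_arm(plan=[0,0,0,0.006,0,0.01,-1,0,0,0,0.012,0,0.02,-1,0,0,0,0.017,0,0.03,-1,0,0,0,0.021,0,0.04,-1,0,0,0,0.025,0,0.05,-1,0,0,0,0.029,0,0.06,-1,0,0,0,0.032,0,0.07,-1,0,0,0,0.034,0,0.08,-1,0,0,0,0.035,0,0.088,-1,0,0,0,0.036,0,0.093,-1])

```text
t: 4.2
tool_pos: [508.8, 81.0, 135.3]
tool_rot: [0.113, 0.994, -0.0, -0.0]
force: [-0.7, 0.4, 1.2]
grip_width: -0.2
gripper_force: 1.0
```

Call:
jog_arm(plan=[0,0,0,0.001,0,0.002,-1,0,0,0,0.001,0,0.004,-1,0,0,0,0.001,0,0.006,-1,0,0,0,0.001,0,0.007,-1,0,0,0,0.001,0,0.008,-1,0,0,0,0.001,0,0.009,-1,0,0,0,0.001,0,0.01,-1,0,0,0,0.001,0,0.011,-1,0,0,0,0.001,0,0.012,-1,0,0,0,0.001,0,0.012,-1])

```text
t: 5.2
tool_pos: [508.2, 81.3, 124.1]
tool_rot: [0.113, 0.994, -0.0, 0.0]
force: [-0.7, 0.1, 0.1]
grip_width: 0.3
gripper_force: 0.1
```

Call:
jog_arm(plan=[0,0,0,0,0,0.001,-1,0,0,0,0,0,0.002,-1,0,0,0,0,0,0.003,-1,0,0,0,0,0,0.004,-1,0,0,0,0,0,0.005,-1,0,0,0,0,0,0.005,-1,0,0,0,0,0,0.005,-1,0,0,0,0,0,0.005,-1,0,0,0,0,0,0.005,-1,0,0,0,0,0,0.005,-1])

```text
t: 6.2
tool_pos: [508.2, 81.3, 119.2]
tool_rot: [0.113, 0.994, 0.0, 0.0]
force: [0.6, -0.1, 0.3]
grip_width: 0.1
gripper_force: 0.0
```

```bash
python3 - <<'E'
from h import *
o,M=st()
s=cam("scene");cv2.imwrite("pics/s2.png",cv2.convertScaleAbs(cv2.resize(s["img"][100:310,180:460],(800,600)),alpha=1.4))
E
```

```text
t 6.2 p [508.2  81.3 119.2] f [ 0.6 -0.1  0.3] w 0.1 gf 0.0 j [-0.38  0.49  0.16  2.17 -0.16  0.5   1.24]
```

View pics/s2.png

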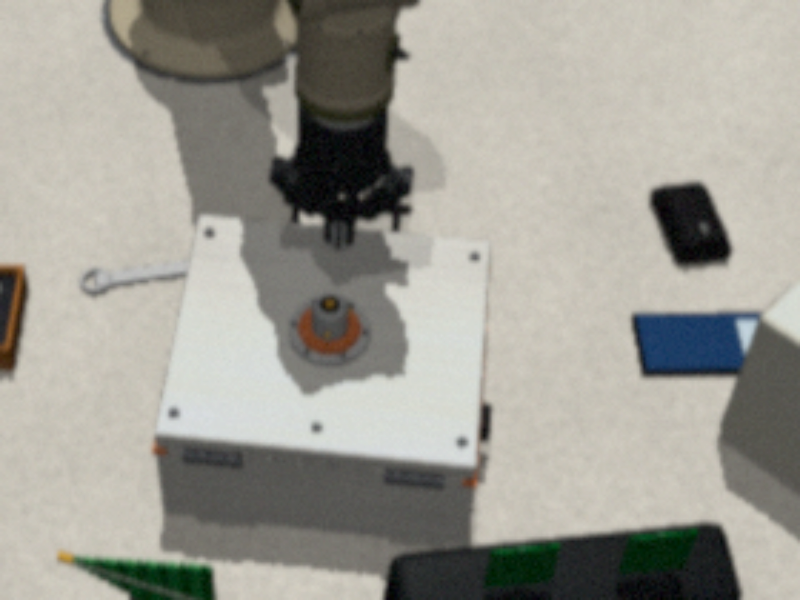

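```bash
python3 - <<'E'
import pickle
from h import *
from scipy.optimize import least_squares
S=pickle.load(open("scene0.pkl","rb"))
k=280/800
g=lambda u,v:(180+u*k,100+v*k)
obs=np.array([g(490,242),g(197,215),g(475,465),g(158,435),g(330,303)])
L=[(-240,135,22),(-240,-135,22),(0,135,22),(0,-135,22),(-120,0,63)]
def f(p):
    Q=R.from_euler('z',p[2])*R.from_euler('y',p[3]); return (proj(S,Q.apply(L)+[p[0],p[1],105])-obs).ravel()
r=least_squares(f,[718,34,-.218,0],x_scale=[10,10,.1,.1]);print(r.x.round(3),f(r.x).round(1))
for a in(0,.03,.06,.1):print(a,np.round(f([718.2,34.1,-.218,a]),1))
tp=proj(S,[508.2,81.3,119.2])[0];print('tip pic',(tp-[180,100])/k)
E
```

```text
[ 7.20976e+02  3.43340e+01 -2.32000e-01  3.90000e-02] [ 0.  -0.5  0.2  0.3  1.1 -0.  -1.4 -0.5  0.   0.5]
0 [-1.9  0.2 -1.1  2.1  0.9 -2.  -1.7 -1.1 -0.8 -0. ]
0.03 [-1.7 -1.5 -1.3  0.4  0.9 -1.8 -1.7 -0.8 -0.9 -0.3]
0.06 [-1.4 -3.  -1.5 -1.1  0.8 -1.5 -1.7 -0.6 -0.9 -0.6]
0.1 [-1.1 -5.  -1.7 -3.1  0.8 -1.2 -1.8 -0.3 -1.  -0.9]
tip pic [336.52104617 257.24081905]
```

```bash
python3 - <<'E'
from h import *
im=cv2.imread("pics/s2.png")
cv2.imwrite("pics/s3.png",cv2.convertScaleAbs(cv2.resize(im[140:320,220:460],(800,600),interpolation=cv2.INTER_CUBIC),alpha=1.3))
E
```

```text
(no output)
```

View pics/s3.png

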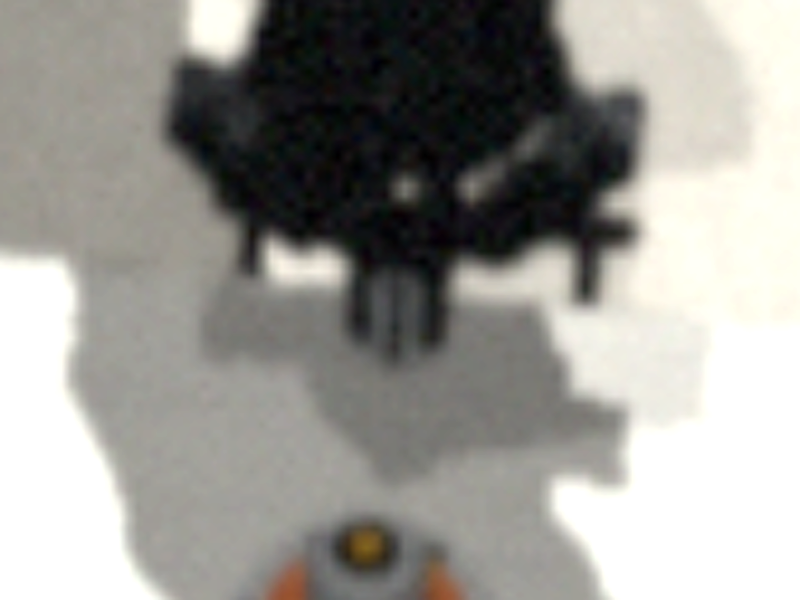

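The fingertips (397,360) hang over the lid, but there is no contact force. I'll go down a little more and watch the force.

Call:
jog_arm(plan=[0,0,0,0,0,0.0005,-1,0,0,0,0,0,0.001,-1,0,0,0,0,0,0.0015,-1,0,0,0,0,0,0.002,-1,0,0,0,0,0,0.0025,-1,0,0,0,0,0,0.003,-1,0,0,0,0,0,0.0035,-1,0,0,0,0,0,0.004,-1,0,0,0,0,0,0.0045,-1,0,0,0,0,0,0.005,-1])

```text
t: 7.25
tool_pos: [508.1, 81.3, 114.1]
tool_rot: [0.113, 0.994, -0.0, -0.0]
force: [-2.0, 1.3, 1.2]
grip_width: -0.5
gripper_force: 0.9
```

```bash
python3 - <<'E'
from h import *
o,M=st()
S=cam("scene");T=cam("top")
import pickle;pickle.dump((S,T),open("p7.pkl","wb"))
print(o["effort"],o["wrist_torque"])
k=.35
for x,y,z in((508,81,114),(519,79,114),(508,81,127),(519,79,127)): print((proj(S,[x,y,z])[0]-[180,100])/k, proj(T,[x,y,z]))
E
```

```text
t 7.25 p [508.1  81.3 114.1] f [-2.   1.3  1.2] w -0.5 gf 0.9 j [-0.38  0.5   0.15  2.17 -0.16  0.48  1.24]
[ 2.39640484e-01 -5.68884623e+01  3.51973571e+00 -1.51045132e+01
  8.13146657e-02 -3.86252878e-01 -3.67870205e-03] [ 0.06078068  0.38471203 -0.01299647]
[336.0559863 260.8184589] [[260.97063711 231.72299186]]
[335.49616823 269.99259222] [[261.73793786 227.66195258]]
[336.33906674 251.50069223] [[260.69139395 231.14780927]]
[335.7766615  260.69400649] [[261.46592231 227.0509263 ]]
```

```bash
python3 - <<'E'
import pickle
from h import *
S,T=pickle.load(open("p7.pkl","rb"))
a=cv2.resize(S["img"][150:270,230:360],(400,369),interpolation=cv2.INTER_CUBIC)
b=cv2.resize(T["img"][130:270,200:340],(400,400),interpolation=cv2.INTER_CUBIC)
c=cv2.resize(S["img"][165:200,275:325],(400,225),interpolation=cv2.INTER_CUBIC)
im=np.zeros((600,800,3),np.uint8);im[:369,:400]=a;im[:400,400:]=b;im[372:597,:400]=c
cv2.imwrite("pics/c7.png",cv2.convertScaleAbs(im,alpha=1.8))
E
```

```text
(no output)
```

View pics/c7.png

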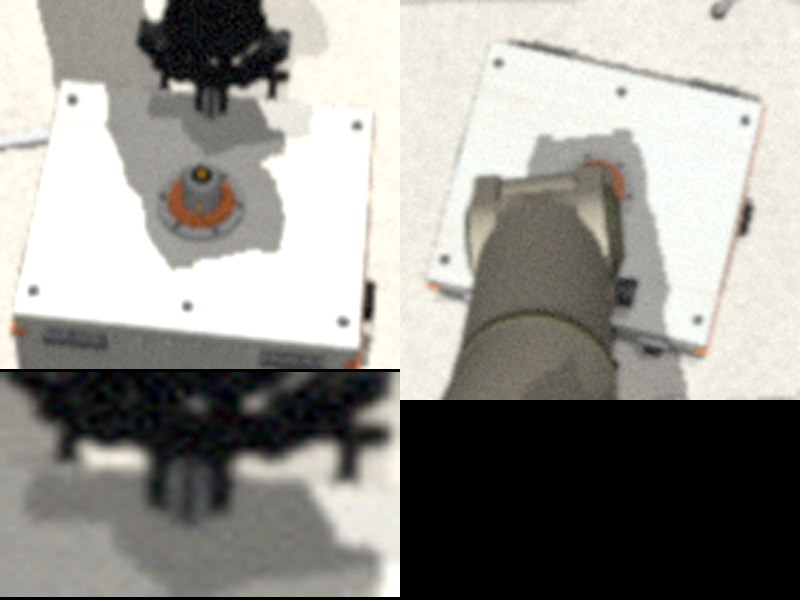

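Call:
jog_arm(plan=[0,0,0,0,0,-0.003,-1,0,0,0,0,0,-0.008,-1,0,0,0,0,0,-0.014,-1,0,0,0,0,0,-0.02,-1,0,0,0,0,0,-0.025,-1,0,0,0,0,0,-0.03,-1,0,0,0,0,0,-0.035,-1,0,0,0,0,0,-0.038,-1,0,0,0,0,0,-0.04,-1,0,0,0,0,0,-0.04,-1])

```text
t: 8.35
tool_pos: [508.2, 81.3, 154.4]
tool_rot: [0.113, 0.994, 0.0, 0.0]
force: [-0.5, -0.4, -0.0]
grip_width: 0.2
gripper_force: 0.0
```

```bash
python3 - <<'E'
import pickle
from h import *
o,M=st();print(o["effort"],o["wrist_torque"])
S0,T0=pickle.load(open("p7.pkl","rb"))
S=cam("scene");T=cam("top");pickle.dump((S,T),open("p8.pkl","wb"))
g=lambda s,c:cv2.cvtColor(s["img"],cv2.COLOR_BGR2GRAY)[165:205,c-1:c+2].mean(1).astype(int).tolist()
for c in(296,298,300):print(c,g(S0,c),g(S,c),sep="\n")
# lid shift between frames on unaffected patches: corners
for (x,y) in((250,177),(352,186),(235,252),(347,263)):
    a=cv2.cvtColor(S0["img"],6)[y-10:y+10,x-10:x+10].astype(np.float32);b=cv2.cvtColor(S["img"],6)[y-10:y+10,x-10:x+10].astype(np.float32)
    print((x,y),np.round(cv2.phaseCorrelate(a,b),2))
print(proj(S,[508,81,154]),proj(S,[519,79,154]))
E
```

```text
t 8.35 p [508.2  81.3 154.4] f [-0.5 -0.4 -0. ] w 0.2 gf 0.0 j [-0.4   0.43  0.18  2.14 -0.14  0.58  1.22]
[-2.78743054e-02 -5.51342225e+01  3.22054289e+00 -1.74009794e+01
  2.41290056e-02  7.88739882e-02 -1.55828538e-02] [-0.04172366 -0.01304485 -0.02265299]
296
[9, 7, 9, 13, 9, 14, 10, 11, 7, 6, 8, 10, 10, 17, 28, 33, 37, 37, 35, 37, 36, 41, 49, 57, 63, 67, 66, 67, 66, 65, 64, 67, 69, 71, 73, 79, 83, 82, 69, 50]
[13, 11, 15, 23, 33, 32, 34, 32, 31, 37, 48, 69, 85, 106, 115, 96, 77, 66, 67, 67, 63, 63, 63, 65, 67, 66, 67, 67, 65, 66, 68, 72, 74, 79, 82, 83, 87, 83, 67, 48]
298
[11, 8, 9, 19, 31, 30, 17, 9, 11, 3, 7, 8, 8, 22, 30, 35, 37, 36, 36, 36, 36, 37, 41, 48, 60, 65, 66, 66, 67, 67, 66, 65, 66, 66, 69, 75, 84, 85, 78, 66]
[8, 14, 19, 26, 33, 35, 34, 34, 35, 35, 35, 40, 60, 96, 111, 97, 79, 66, 67, 59, 46, 41, 49, 60, 65, 66, 67, 69, 66, 67, 66, 66, 67, 68, 72, 79, 86, 85, 76, 64]
300
[5, 8, 9, 16, 31, 31, 19, 10, 8, 5, 6, 9, 7, 15, 22, 32, 33, 34, 35, 35, 37, 41, 48, 55, 62, 65, 66, 67, 66, 65, 65, 65, 66, 66, 70, 79, 85, 86, 83, 76]
[8, 9, 14, 23, 32, 38, 38, 34, 36, 34, 40, 51, 68, 97, 109, 99, 81, 69, 66, 61, 49, 42, 48, 58, 64, 67, 66, 66, 66, 67, 66, 65, 67, 67, 68, 78, 85, 85, 82, 77]Traceback (most recent call last):
  File "<stdin>", line 11, in <module>
    return _wrapfunc(a, 'round', decimals=decimals, out=out)
    return _wrapit(obj, method, *args, **kwds)
    conv = _array_converter(obj)
ValueError: setting an array element with a sequence. The requested array has an inhomogeneous shape after 1 dimensions. The detected shape was (2,) + inhomogeneous part.
```

The apparent fingertip sits about 12 mm higher than the reported TCP, and the lid follows it, so it was still a few mm open. I'll press on until the force shows the stop.

Call:
jog_arm(plan=[0,0,0,0,0,0.015,-1,0,0,0,0,0,0.03,-1,0,0,0,0,0,0.038,-1,0,0,0,0,0,0.04,-1,0,0,0,0,0,0.041,-1,0,0,0,0,0,0.042,-1,0,0,0,0,0,0.043,-1,0,0,0,0,0,0.044,-1,0,0,0,0,0,0.044,-1,0,0,0,0,0,0.044,-1])

```text
t: 9.45
tool_pos: [508.2, 81.3, 110.3]
tool_rot: [0.113, 0.994, 0.0, 0.0]
force: [-1.2, -1.2, 1.9]
grip_width: -0.2
gripper_force: 0.8
```

Call:
jog_arm(plan=[0,0,0,0,0,0.0005,-1,0,0,0,0,0,0.001,-1,0,0,0,0,0,0.0015,-1,0,0,0,0,0,0.002,-1,0,0,0,0,0,0.0025,-1,0,0,0,0,0,0.003,-1,0,0,0,0,0,0.0035,-1,0,0,0,0,0,0.004,-1,0,0,0,0,0,0.0045,-1,0,0,0,0,0,0.005,-1])

```text
t: 10.45
tool_pos: [508.1, 81.3, 105.4]
tool_rot: [0.113, 0.994, 0.0, 0.0]
force: [-3.4, -0.4, 13.6]
grip_width: -0.1
gripper_force: 6.8
```

```bash
python3 - <<'E'
import pickle
from h import *
o,M=st();print(o["effort"][1:4],o["wrist_torque"])
S=cam("scene");pickle.dump(S,open("p9.pkl","wb"))
S0,_=pickle.load(open("p8.pkl","rb"));SA,_=pickle.load(open("p7.pkl","rb"))
for nm,q in(("p7-p8",(SA,S0)),("p8-p9",(S0,S))):
  for (x,y) in((250,177),(352,186),(235,252),(347,263)):
    a,b=[cv2.cvtColor(s["img"],6)[y-10:y+10,x-10:x+10].astype(np.float32) for s in q]
    print(nm,(x,y),np.round(cv2.phaseCorrelate(a,b)[0],2))
E
```

```text
t 10.45 p [508.1  81.3 105.4] f [-3.4 -0.4 13.6] w -0.1 gf 6.8 j [-0.37  0.51  0.15  2.18 -0.16  0.46  1.25]
[-51.84540153   3.33796844 -13.92066836] [0.04609954 0.77663693 0.01050097]
p7-p8 (250, 177) [-0.14  0.16]
p7-p8 (352, 186) [-0.09 -0.08]
p7-p8 (235, 252) [-0.07  0.1 ]
p7-p8 (347, 263) [0.05 0.04]
p8-p9 (250, 177) [0.52 1.75]
p8-p9 (352, 186) [-0.53  1.43]
p8-p9 (235, 252) [ 0.04 -0.39]
p8-p9 (347, 263) [-0.06 -0.13]
```

Call:
jog_arm(plan=[0,0,0,0,0,0.0005,-1,0,0,0,0,0,0.001,-1,0,0,0,0,0,0.001,-1,0,0,0,0,0,0.001,-1,0,0,0,0,0,0.001,-1,0,0,0,0,0,0.001,-1,0,0,0,0,0,0.001,-1,0,0,0,0,0,0.001,-1,0,0,0,0,0,0.001,-1,0,0,0,0,0,0.001,-1])

```text
t: 11.5
tool_pos: [508.2, 81.3, 105.4]
tool_rot: [0.113, 0.994, 0.0, 0.0]
force: [-6.1, -0.7, 21.2]
grip_width: -0.0
gripper_force: 10.1
```

The lid is at its stop, with 21 N and no further motion. Next I'll lift and go above the source.

Call:
jog_arm(plan=[0,0,0,0,0,-0.02,-1,0,0,0,0,0,-0.05,-1,0,0,0,0,0,-0.085,-1,0,0,0,-0.01,-0.02,-0.12,-1,0,0,0,-0.025,-0.05,-0.14,-1,0,0,0,-0.04,-0.085,-0.15,-1,0,0,0,-0.055,-0.12,-0.15,-1,0,0,0,-0.07,-0.155,-0.15,-1,0,0,0,-0.085,-0.19,-0.15,-1,0,0,0,-0.1,-0.225,-0.15,-1])

```text
t: 12.5
tool_pos: [555.5, -162.2, 254.3]
tool_rot: [0.113, 0.994, -0.0, 0.0]
force: [0.5, -0.4, 0.6]
grip_width: -0.1
gripper_force: 0.0
```

Call:
jog_arm(plan=[0,0,0,-0.015,-0.035,0,0,0,0,0,-0.03,-0.065,0,1,0,0,0,-0.045,-0.095,0,1,0,0,0,-0.06,-0.12,0,1,0,0,0,-0.068,-0.135,0,1,0,0,0,-0.07,-0.141,0,1,0,0,0,-0.07,-0.141,0,1,0,0,0,-0.07,-0.141,0,1,0,0,0,-0.07,-0.141,0,1,0,0,0,-0.07,-0.141,0,1])

```text
t: 13.5
tool_pos: [592.1, -312.3, 254.5]
tool_rot: [0.112, 0.994, 0.0, 0.0]
force: [-0.2, 0.6, 0.4]
grip_width: 85.8
gripper_force: 0.0
```

```bash
python3 - <<'E'
import pickle
from h import *
from scipy.optimize import least_squares
o,M=st();p=np.array(o["tool_pos"]);print(M.round(3))
S=cam("scene");T=cam("top");pickle.dump((S,T),open("p10.pkl","wb"))
a=cv2.resize(S["img"][155:285,110:370],(800,400),interpolation=cv2.INTER_CUBIC)
b=cv2.resize(S["img"][140:280,95:235],(400,400))
im=np.zeros((600,800,3),np.uint8)
im[:300,:]=cv2.resize(S["img"][130:280,80:370][:, :],(800,414),interpolation=cv2.INTER_CUBIC)[:300]
im=np.zeros((600,800,3),np.uint8)
im[:, :400]=cv2.resize(S["img"][100:280,90:210],(400,600),interpolation=cv2.INTER_CUBIC)
im[:300,400:]=cv2.resize(S["img"][165:285,220:370],(400,300),interpolation=cv2.INTER_CUBIC)
im[300:,400:]=cv2.resize(T["img"][120:270,260:460],(400,300),interpolation=cv2.INTER_CUBIC)
cv2.imwrite("pics/c10.png",cv2.convertScaleAbs(im,alpha=1.8))
print([proj(S,p+M@np.array([0,y,z])).round(1).tolist() for y,z in((0,0),(50,-13),(-50,-13),(50,-33),(-50,-33))])
E
```

```text
t 13.5 p [ 592.1 -312.3  254.5] f [-0.2  0.6  0.4] w 85.8 gf 0.0 j [ 0.22  0.5   0.28  1.7  -0.16  0.96  1.9 ]
[[-0.975  0.223  0.   ]
 [ 0.223  0.975  0.   ]
 [-0.     0.    -1.   ]]
[[[133.6, 193.8]], [[153.9, 191.8]], [[111.1, 188.3]], [[152.2, 186.0]], [[108.9, 182.5]]]
```

View pics/c10.png

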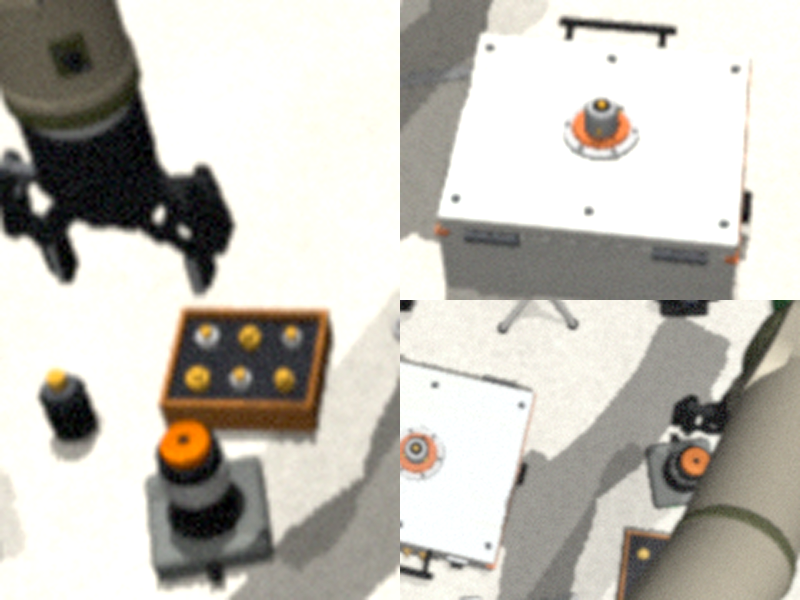

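The open fingertips are at (65,278) and (200,288) of the left tile, with the source cap at (183,440). The spigot top is at (601,105) in the top-right tile and (416,448) in the lower tile, and the lid looks shut. Now the numbers.

```bash
python3 - <<'E'
import pickle
from h import *
from scipy.optimize import least_squares
S,T=pickle.load(open("p10.pkl","rb"))
def tri(a,b):
    r=least_squares(lambda P:np.r_[(proj(T,P)[0]-a),(proj(S,P)[0]-b)],[600,0,100]);return r.x.round(1),r.fun.round(1)
print('spigot',tri((268,194),(295.4,204.4)),atz(T,268,194,169),atz(S,295.4,204.4,169))
print('cap',tri((408,200.5),(145,232.2)))
print('Lcorner hinge y-',tri((326.5,166.5),(235,246.7)))
print('proj spigot expected', proj(S,[601.1,60.1,169]),proj(T,[601.1,60.1,169]))
p=np.array([592.1,-312.3,254.5]);
x=np.array([-.975,.223,0]);y=np.array([.223,.975,0])
for d in(13,33):
  for sg in(50,-50): print(d,sg,proj(T,p+sg*y+[0,0,d]))
# orange cap blob centroid T and S
for n,s,(u,v) in(("T",T,(408,200)),("S",S,(145,232))):
    w=s["img"][v-14:v+14,u-14:u+14].astype(float);m=(w[:,:,2]>1.8*w[:,:,0]+15);yy,xx=np.nonzero(m);print(n,u-14+(xx.min()+xx.max())/2,v-14+(yy.min()+yy.max())/2,xx.ptp() if 0 else (xx.min()+u-14,xx.max()+u-14,yy.min()+v-14,yy.max()+v-14))
E
```

```text
spigot (array([600. ,  61. , 172.9]), array([-0.4, -0. , -0.4,  0. ])) [600.66842279  60.02660878 169.        ] [596.89163927  62.42905958 169.        ]
cap (array([ 592.8, -315.6,  108.9]), array([-0.3,  0. , -0.3, -0. ]))
Lcorner hinge y- (array([682. , -94.5, 135.1]), array([-0.5, -0. , -0.4,  0. ]))
proj spigot expected [[294.68161109 205.80084837]] [[267.97263841 193.83787737]]
13 50 [[399.92954644 184.82134714]]
13 -50 [[440.98993447 193.73790318]]
33 50 [[401.60354654 183.10319145]]
33 -50 [[443.31166269 192.15054046]]
T 407.0 200.5 (np.int64(400), np.int64(414), np.int64(194), np.int64(207))
S 148.0 229.0 (np.int64(138), np.int64(158), np.int64(218), np.int64(240))
```

Cap and stand lie at (591,-314.5). The fingertips sit about 20 mm behind the nominal TCP, so I'll descend with that in mind.

Call:
jog_arm(plan=[0,0,0,0.001,-0.002,0.02,1,0,0,0,0.001,-0.002,0.05,1,0,0,0,0.001,-0.002,0.08,1,0,0,0,0.001,-0.002,0.11,1,0,0,0,0.001,-0.002,0.135,1,0,0,0,0.001,-0.002,0.155,1,0,0,0,0.001,-0.002,0.17,1,0,0,0,0.001,-0.002,0.183,1,0,0,0,0.001,-0.002,0.195,1,0,0,0,0.001,-0.002,0.205,1])

```text
t: 14.6
tool_pos: [590.7, -315.2, 48.7]
tool_rot: [0.113, 0.994, -0.0, 0.0]
force: [-0.4, 0.6, 0.7]
grip_width: 85.3
gripper_force: 0.0
```

```bash
python3 - <<'E'
import pickle
from h import *
o,M=st();p=np.array(o["tool_pos"])
S=cam("scene");pickle.dump(S,open("p11.pkl","wb"))
cv2.imwrite("pics/c11.png",cv2.convertScaleAbs(cv2.resize(S["img"][190:280,85:205],(800,600),interpolation=cv2.INTER_CUBIC),alpha=1.8))
E
```

```text
t 14.6 p [ 590.7 -315.2   48.7] f [-0.4  0.6  0.7] w 85.3 gf 0.0 j [ 0.28  0.73  0.19  1.86 -0.24  0.58  1.97]
```

View pics/c11.png

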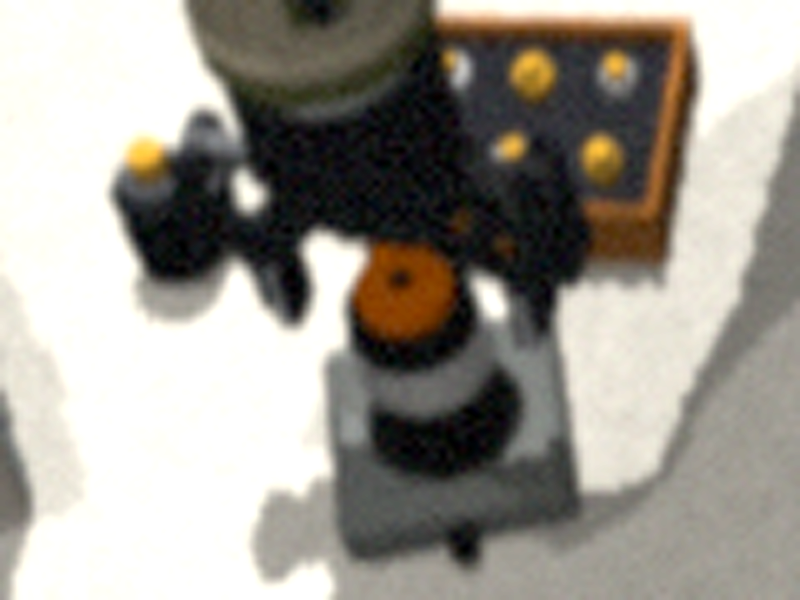

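The fingertips (290,320) and (540,340) straddle the cap at about z 85. That is centred, but they must go about 20 mm lower to bring the pads to the band.

Call:
jog_arm(plan=[0,0,0,0,0,0.003,1,0,0,0,0,0,0.006,1,0,0,0,0,0,0.009,1,0,0,0,0,0,0.012,1,0,0,0,0,0,0.014,1,0,0,0,0,0,0.016,1,0,0,0,0,0,0.017,1,0,0,0,0,0,0.018,1,0,0,0,0,0,0.018,1,0,0,0,0,0,0.018,1])

```text
t: 15.65
tool_pos: [590.5, -315.2, 31.2]
tool_rot: [0.113, 0.994, -0.0, 0.0]
force: [-0.5, 0.7, 0.9]
grip_width: 85.5
gripper_force: 0.0
```

Call:
jog_arm(plan=[0,0,0,0,0,0,-1,0,0,0,0,0,0,-1,0,0,0,0,0,0,-1,0,0,0,0,0,0,-1,0,0,0,0,0,0,-1,0,0,0,0,0,0,-1,0,0,0,0,0,0,-1,0,0,0,0,0,0,-1,0,0,0,0,0,0,-1,0,0,0,0,0,0,-1])

```text
t: 16.65
tool_pos: [590.6, -315.2, 31.5]
tool_rot: [0.113, 0.994, -0.0, 0.0]
force: [-1.1, 0.9, 5.3]
grip_width: 48.7
gripper_force: 61.4
```

Call:
jog_arm(plan=[0,0,0,0,0,-0.005,-1,0,0,0,0,0,-0.012,-1,0,0,0,0,0,-0.025,-1,0,0,0,0,0,-0.045,-1,0,0,0,0,0,-0.07,-1,0,0,0,0,0,-0.1,-1,0,0,0,0,0,-0.13,-1,0,0,0,0,0,-0.16,-1,0,0,0,0,0,-0.185,-1,0,0,0,0,0,-0.2,-1])

```text
t: 17.65
tool_pos: [590.8, -315.6, 234.3]
tool_rot: [0.113, 0.994, -0.0, 0.001]
force: [0.9, 0.8, -2.7]
grip_width: 48.8
gripper_force: 62.5
```

```bash
cat >> h.py <<'E'
def blob(s,u,v,r=25,k=1.8,o=15):
    u,v=int(u),int(v); x0,y0=max(u-r,0),max(v-r,0)
    w=s["img"][y0:v+r,x0:u+r].astype(float); m=((w[:,:,2]>k*w[:,:,0]+o)).astype(np.uint8)
    n,l,stt,c=cv2.connectedComponentsWithStats(m)
    return [(int(q[4]),q[0]+x0,q[0]+x0+q[2]-1,q[1]+y0,q[1]+y0+q[3]-1,(c[i]+[x0,y0]).round(1).tolist()) for i,q in enumerate(stt) if i and q[4]>8]
E
python3 - <<'E'
import pickle
from h import *
o,M=st();p=np.array(o["tool_pos"])
S,T=cam("scene"),cam("top");pickle.dump((S,T),open("p12.pkl","wb"))
S0,T0=pickle.load(open("p10.pkl","rb"))
print('ring T',blob(T0,268,196,14,1.5,8)); print('ring S',blob(S0,295,212,14,1.5,8))
print('pred ring T',proj(T0,[600.7,60,138]),'S',proj(S0,[600.7,60,138]))
print('cap pred',proj(T,[591,-314.5,315]),proj(S,[591,-314.5,315]))
print('cap T',blob(T,*proj(T,[591,-314.5,315])[0]));print('cap S',blob(S,*proj(S,[591,-314.5,315])[0],30))
print('stand cap T0',blob(T0,408,200,14),proj(T0,[591,-314.5,115]))
E
```

```text
t 17.65 p [ 590.8 -315.6  234.3] f [ 0.9  0.8 -2.7] w 48.8 gf 62.5 j [ 0.23  0.52  0.28  1.72 -0.17  0.92  1.92]
ring T [(140, np.int32(259), np.int32(277), np.int32(188), np.int32(205), [268.6, 198.0])]
ring S [(12, np.int32(294), np.int32(297), np.int32(205), np.int32(208), [295.5, 206.5]), (145, np.int32(285), np.int32(305), np.int32(209), np.int32(223), [294.8, 217.5])]
pred ring T [[268.52384262 196.16499432]] S [[294.4250205  213.59076682]]
cap pred [[426.22977522 185.71754926]] [[126.74851745 175.60750705]]
cap T []
cap S [(163, np.int32(117), np.int32(134), np.int32(174), np.int32(186), [125.1, 180.3]), (16, np.int32(146), np.int32(155), np.int32(193), np.int32(195), [150.3, 194.1])]
stand cap T0 [(150, np.int32(400), np.int32(414), np.int32(194), np.int32(207), [406.9, 200.0])] [[407.82600956 200.78319812]]
```

Source lifted (weight −2.7 N, grip 62 N). Now over the port at (600.5, 60.3).

Call:
jog_arm(plan=[0,0,0,0.003,0.015,0,-1,0,0,0,0.009,0.045,0,-1,0,0,0,0.017,0.085,0,-1,0,0,0,0.025,0.125,0,-1,0,0,0,0.033,0.165,0,-1,0,0,0,0.041,0.205,0,-1,0,0,0,0.049,0.245,0,-1,0,0,0,0.057,0.285,0,-1,0,0,0,0.065,0.32,0,-1,0,0,0,0.07,0.348,0,-1])

```text
t: 18.75
tool_pos: [598.3, 43.6, 229.4]
tool_rot: [0.111, 0.994, 0.0, -0.002]
force: [0.7, -0.5, -3.7]
grip_width: 49.0
gripper_force: 62.8
```

Call:
jog_arm(plan=[0,0,0,0.073,0.36,0.005,-1,0,0,0,0.0043,0.018,0.01,-1,0,0,0,0.0043,0.0207,0.02,-1,0,0,0,0.0043,0.0207,0.03,-1,0,0,0,0.0043,0.0207,0.035,-1,0,0,0,0.0043,0.0207,0.04,-1,0,0,0,0.0043,0.0207,0.04,-1,0,0,0,0.0043,0.0207,0.04,-1,0,0,0,0.0043,0.0207,0.04,-1,0,0,0,0.0043,0.0207,0.04,-1])

```text
t: 19.75
tool_pos: [600.8, 60.8, 191.6]
tool_rot: [0.113, 0.994, 0.0, 0.0]
force: [0.1, -0.6, -3.3]
grip_width: 49.2
gripper_force: 63.3
```

```bash
python3 - <<'E'
import pickle
from h import *
o,M=st();p=np.array(o["tool_pos"]);print(M.round(3))
S,T=cam("scene"),cam("top");pickle.dump((S,T),open("p13.pkl","wb"))
z=p[2]-5.4+89
for P in([600.5,60.3,z],):
    print('S pred',proj(S,P),blob(S,*proj(S,P)[0],25),'T',proj(T,P),blob(T,*proj(T,P)[0],20))
S0,T0=pickle.load(open("p10.pkl","rb"));print('stand S',proj(S0,[591,-314.5,115]),blob(S0,*proj(S0,[591,-314.5,115])[0],20))
print(to([600.5,60.3,p[2]],M,p))
E
```

```text
t 19.75 p [600.8  60.8 191.6] f [ 0.1 -0.6 -3.3] w 49.2 gf 63.3 j [-0.36  0.48  0.24  1.91 -0.16  0.76  1.32]
[[-0.975  0.224  0.001]
 [ 0.224  0.975  0.   ]
 [-0.001  0.    -1.   ]]
S pred [[295.46241548 176.18543181]] [(171, np.int32(288), np.int32(304), np.int32(176), np.int32(187), [295.5, 181.3])] T [[265.94186156 185.8302715 ]] []
stand S [[144.7397998  230.10598174]] [(382, np.int32(138), np.int32(163), np.int32(210), np.int32(240), [148.2, 227.7]), (48, np.int32(145), np.int32(152), np.int32(210), np.int32(217), [148.9, 213.2]), (9, np.int32(160), np.int32(162), np.int32(210), np.int32(213), [161.3, 211.4])]
[ 0.2 -0.5 -0. ]
```

Lateral alignment agrees within about 1 mm. Now down onto the spigot.

Call:
jog_arm(plan=[0,0,0,0,0,0.005,-1,0,0,0,0,0,0.01,-1,0,0,0,0,0,0.014,-1,0,0,0,0,0,0.017,-1,0,0,0,0,0,0.019,-1,0,0,0,0,0,0.021,-1,0,0,0,0,0,0.023,-1,0,0,0,0,0,0.025,-1,0,0,0,0,0,0.026,-1,0,0,0,0,0,0.026,-1])

```text
t: 20.85
tool_pos: [600.5, 60.9, 165.1]
tool_rot: [0.113, 0.994, -0.0, -0.0]
force: [0.7, -0.2, -4.0]
grip_width: 49.2
gripper_force: 63.3
```

Call:
jog_arm(plan=[0,0,0,0,0,0.001,-1,0,0,0,0,0,0.002,-1,0,0,0,0,0,0.003,-1,0,0,0,0,0,0.004,-1,0,0,0,0,0,0.005,-1,0,0,0,0,0,0.006,-1,0,0,0,0,0,0.007,-1,0,0,0,0,0,0.0075,-1,0,0,0,0,0,0.008,-1,0,0,0,0,0,0.008,-1])

```text
t: 21.85
tool_pos: [600.5, 60.8, 157.1]
tool_rot: [0.113, 0.994, -0.0, -0.0]
force: [-0.9, 0.4, -3.6]
grip_width: 49.0
gripper_force: 63.3
```

Expected pin contact is about now; a few mm more.

Call:
jog_arm(plan=[0,0,0,0,0,0.0005,-1,0,0,0,0,0,0.001,-1,0,0,0,0,0,0.0015,-1,0,0,0,0,0,0.002,-1,0,0,0,0,0,0.0025,-1,0,0,0,0,0,0.003,-1,0,0,0,0,0,0.003,-1,0,0,0,0,0,0.003,-1,0,0,0,0,0,0.003,-1,0,0,0,0,0,0.003,-1])

```text
t: 22.85
tool_pos: [601.1, 60.8, 156.0]
tool_rot: [0.113, 0.994, 0.0, 0.001]
force: [-5.6, 0.2, 15.4]
grip_width: 48.5
gripper_force: 64.5
```

Resting on the pins (15 N). Turn about tool +z, which unwinds joint 7.

Call:
jog_arm(plan=[0,0,0.03,0,0,-0.0005,-1,0,0,0.06,0,0,-0.0005,-1,0,0,0.09,0,0,-0.0005,-1,0,0,0.12,0,0,-0.0005,-1,0,0,0.15,0,0,-0.0005,-1,0,0,0.18,0,0,-0.0005,-1,0,0,0.21,0,0,-0.0005,-1,0,0,0.24,0,0,-0.0005,-1,0,0,0.27,0,0,-0.0005,-1,0,0,0.3,0,0,-0.0005,-1])

```text
t: 23.85
tool_pos: [600.9, 61.1, 156.1]
tool_rot: [0.26, 0.966, 0.001, 0.0]
force: [-5.2, 1.2, 12.4]
grip_width: 49.2
gripper_force: 64.4
```

```bash
python3 -c "
from h import *
o,M=st();print(M.round(3),np.round(o['wrist_torque'],2))"
```

```text
t 23.85 p [600.9  61.1 156.1] f [-5.2  1.2 12.4] w 49.2 gf 64.4 j [-0.41  0.53  0.32  1.95 -0.25  0.69  1.11]
[[-0.865  0.502  0.001]
 [ 0.502  0.865  0.001]
 [-0.001  0.001 -1.   ]] [0.33 1.27 0.21]
```

Call:
jog_arm(plan=[0,0,0.03,0.0004,-0.0003,0,-1,0,0,0.06,0.0004,-0.0003,0,-1,0,0,0.09,0.0004,-0.0003,0,-1,0,0,0.12,0.0004,-0.0003,0,-1,0,0,0.15,0.0004,-0.0003,0,-1,0,0,0.18,0.0004,-0.0003,0,-1,0,0,0.21,0.0004,-0.0003,0,-1,0,0,0.24,0.0004,-0.0003,0,-1,0,0,0.27,0.0004,-0.0003,0,-1,0,0,0.3,0.0004,-0.0003,0,-1])

```text
t: 24.85
tool_pos: [601.0, 61.9, 156.1]
tool_rot: [0.401, 0.916, 0.001, 0.001]
force: [-3.2, 3.5, 9.7]
grip_width: 48.8
gripper_force: 64.4
```

Call:
jog_arm(plan=[0,0,0.03,0.0005,0,0.0002,-1,0,0,0.06,0.0005,0,0.0002,-1,0,0,0.09,0.0005,0,0.0002,-1,0,0,0.12,0.0005,0,0.0002,-1,0,0,0.15,0.0005,0,0.0002,-1,0,0,0.18,0.0005,0,0.0002,-1,0,0,0.21,0.0005,0,0.0002,-1,0,0,0.24,0.0005,0,0.0002,-1,0,0,0.27,0.0005,0,0.0002,-1,0,0,0.3,0.0005,0,0.0002,-1])

```text
t: 25.85
tool_pos: [601.3, 62.4, 156.1]
tool_rot: [0.534, 0.846, 0.002, 0.001]
force: [-1.6, 4.0, 10.9]
grip_width: 48.9
gripper_force: 64.3
```

Call:
jog_arm(plan=[0,0,0.03,0,0,0,-1,0,0,0.06,0,0,0,-1,0,0,0.09,0,0,0,-1,0,0,0.12,0,0,0,-1,0,0,0.15,0,0,0,-1,0,0,0.18,0,0,0,-1,0,0,0.21,0,0,0,-1,0,0,0.24,0,0,0,-1,0,0,0.27,0,0,0,-1,0,0,0.3,0,0,0,-1])

```text
t: 26.85
tool_pos: [601.5, 63.0, 154.8]
tool_rot: [0.654, 0.756, 0.002, 0.001]
force: [3.8, 6.7, -3.2]
grip_width: 48.8
gripper_force: 63.3
```

It dropped to the commanded depth (z 154.8, weight only). I'll check the torque before pushing.

```bash
python3 -c "
from h import *
o,M=st();print(M.round(3),np.round(o['wrist_torque'],2),(M.T@o['wrist_torque']).round(2),(M.T@o['force']).round(1))"
```

```text
t 26.85 p [601.5  63.  154.8] f [ 3.8  6.7 -3.2] w 48.8 gf 63.3 j [-0.58  0.58  0.58  1.96 -0.47  0.73  0.43]
[[-0.145  0.989  0.003]
 [ 0.989  0.145  0.002]
 [ 0.001  0.003 -1.   ]] [ 1.65 -0.98  0.09] [-1.21  1.49 -0.09] [6.1 4.7 3.2]
```

Call:
jog_arm(plan=[0,0,0,0.0006,0.0004,0,-1,0,0,0,0.0008,0.0005,0.001,-1,0,0,0,0.0008,0.0005,0.002,-1,0,0,0,0.0008,0.0005,0.003,-1,0,0,0,0.0008,0.0005,0.004,-1,0,0,0,0.0008,0.0005,0.005,-1,0,0,0,0.0008,0.0005,0.006,-1,0,0,0,0.0008,0.0005,0.007,-1,0,0,0,0.0008,0.0005,0.008,-1,0,0,0,0.0008,0.0005,0.008,-1])

```text
t: 27.85
tool_pos: [601.8, 63.0, 146.7]
tool_rot: [0.654, 0.757, 0.001, 0.001]
force: [4.3, 5.0, -2.9]
grip_width: 48.6
gripper_force: 63.3
```

```bash
python3 -c "
from h import *
o,M=st();print((M.T@o['wrist_torque']).round(2),(M.T@o['force']).round(1))"
```

```text
t 27.85 p [601.8  63.  146.7] f [ 4.3  5.  -2.9] w 48.6 gf 63.3 j [-0.57  0.59  0.57  1.97 -0.48  0.72  0.44]
[-1.17  1.05 -0.05] [4.3 5.  3. ]
```

Keyways engaged (z 146.7, no resistance). Push home.

Call:
jog_arm(plan=[0,0,0,0.0006,0.0006,0.001,-1,0,0,0,0.0006,0.0006,0.002,-1,0,0,0,0.0006,0.0006,0.003,-1,0,0,0,0.0006,0.0006,0.004,-1,0,0,0,0.0006,0.0006,0.005,-1,0,0,0,0.0006,0.0006,0.006,-1,0,0,0,0.0006,0.0006,0.007,-1,0,0,0,0.0006,0.0006,0.008,-1,0,0,0,0.0006,0.0006,0.009,-1,0,0,0,0.0006,0.0006,0.009,-1])

```text
t: 28.85
tool_pos: [601.8, 63.2, 138.9]
tool_rot: [0.654, 0.757, 0.001, 0.0]
force: [-0.3, 5.4, 12.2]
grip_width: 48.5
gripper_force: 65.0
```

Call:
jog_arm(plan=[0,0,0,0,0.0004,0.0005,-1,0,0,0,0,0.0004,0.001,-1,0,0,0,0,0.0004,0.0015,-1,0,0,0,0,0.0004,0.002,-1,0,0,0,0,0.0004,0.002,-1,0,0,0,0,0.0004,0.002,-1,0,0,0,0,0.0004,0.002,-1,0,0,0,0,0.0004,0.002,-1,0,0,0,0,0.0004,0.002,-1,0,0,0,0,0.0004,0.002,-1])

```text
t: 29.85
tool_pos: [601.9, 63.3, 138.7]
tool_rot: [0.654, 0.757, 0.002, 0.0]
force: [-7.0, 5.7, 33.7]
grip_width: 48.7
gripper_force: 66.6
```

Rigid stop at z 138.7, about 17.5 mm below the pin-top height, so the source is home. I'll ease the push to about 25 N and hold.

Call:
jog_arm(plan=[0,0,0,0,0,-0.0004,-1,0,0,0,0,0,-0.0007,-1,0,0,0,0,0,-0.0007,-1,0,0,0,0,0,-0.0007,-1,0,0,0,0,0,-0.0007,-1,0,0,0,0,0,-0.0007,-1,0,0,0,0,0,-0.0007,-1,0,0,0,0,0,-0.0007,-1,0,0,0,0,0,-0.0007,-1,0,0,0,0,0,-0.0007,-1])

```text
t: 30.85
tool_pos: [601.9, 63.3, 138.8]
tool_rot: [0.654, 0.757, 0.002, 0.0]
force: [-4.7, 5.8, 27.1]
grip_width: 48.8
gripper_force: 66.0
```

```bash
python3 - <<'E'
import pickle
from h import *
o,M=st()
S=cam("scene");S0,_=pickle.load(open("p10.pkl","rb"))
for (x,y) in((250,177),(352,186),(235,252),(347,263)):
    a,b=[cv2.cvtColor(s["img"],6)[y-10:y+10,x-10:x+10].astype(np.float32) for s in(S0,S)]
    print((x,y),np.round(cv2.phaseCorrelate(a,b)[0],2))
P=[600.5,60.5,223];print(proj(S,P),blob(S,*proj(S,P)[0],22))
E
```

```text
t 30.85 p [601.9  63.3 138.8] f [-4.7  5.8 27.1] w 48.8 gf 66.0 j [-0.57  0.6   0.56  1.97 -0.49  0.7   0.45]
(250, 177) [1.41 1.1 ]
(352, 186) [-0.08  7.44]
(235, 252) [ 0.4  -0.61]
(347, 263) [-0.08 -0.15]
[[295.17468119 191.11035735]] [(50, np.int32(287), np.int32(292), np.int32(189), np.int32(200), [290.0, 195.0])]
```

```bash
python3 -c "
from workcell import close_job
print(close_job())"
```

```text
the job is handed in; nothing more can be done
None
```

I closed the lid to its stop, then keyed the source onto the port and pushed it to a rigid stop on the flange. I handed in at about 31 s, still gripping and pressing at about 27 N; the last stages were judged from forces and tool heights, without a final picture.

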